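Shelve the loose books with their own format

TASK

Put the three loose charcoal hardbacks away, one after another: stand each in the free space of the rack that holds books of its own height, upright and square like its neighbours, its spine facing the same way as theirs (towards the robot) and about level with them. Set the books down rather than dropping them, knock none over, and leave the clock, the mug and the pile that is being read where they are.

Things in the scene. Friction and masses are not known exactly. Their poses are not given: they have to be found in the camera images.
- book_large: large loose book: rigid shut hardback, charcoal cloth, standing upright on the desk; 160 mm tall, 110 deep (spine to fore-edge), 34 thick. Origin: foot of the spine, mid thickness. x points from spine to fore-edge (middle of the book 55 mm along +x), y across the thickness, z up. At the start the spine faces the robot within 25 degrees.
- rack_large: fixed wood rack, two large books (160 tall) fast at its +y end, beside them a free space 90 mm wide along y. Floor 10 mm above the desk, end panels 12 thick, 90 high, open front, 8 mm rail behind at x 132, 45 up. Origin: desk level, middle of the free space, on the line of the spines: the book origin belongs 10 mm above it. x into the rack (spine to fore-edge), y to the standing books.
- book_medium: medium loose book: rigid shut hardback, charcoal cloth, standing upright on the desk; 135 mm tall, 90 deep (spine to fore-edge), 32 thick. Origin: foot of the spine, mid thickness. x points from spine to fore-edge (middle of the book 45 mm along +x), y across the thickness, z up. At the start the spine faces the robot within 25 degrees.
- rack_medium: fixed wood rack, two medium books (135 tall) fast at its +y end, beside them a free space 88 mm wide along y. Floor 10 mm above the desk, end panels 12 thick, 76 high, open front, 8 mm rail behind at x 112, 45 up. Origin: desk level, middle of the free space, on the line of the spines: the book origin belongs 10 mm above it. x into the rack (spine to fore-edge), y to the standing books.
- book_small: small loose book: rigid shut hardback, charcoal cloth, standing upright on the desk; 110 mm tall, 72 deep (spine to fore-edge), 30 thick. Origin: foot of the spine, mid thickness. x points from spine to fore-edge (middle of the book 36 mm along +x), y across the thickness, z up. At the start the spine faces the robot within 25 degrees.
- rack_small: fixed wood rack, two small books (110 tall) fast at its +y end, beside them a free space 86 mm wide along y. Floor 10 mm above the desk, end panels 12 thick, 62 high, open front, 8 mm rail behind at x 94, 45 up. Origin: desk level, middle of the free space, on the line of the spines: the book origin belongs 10 mm above it. x into the rack (spine to fore-edge), y to the standing books.
- clock: bystander: round white bedside alarm clock, 72 mm across, 34 mm deep, 87 mm high on a wooden foot; origin under its centre, the dial faces -x
- mug: bystander: white mug, 80 mm across, 92 mm high, handle to its +y; origin under its centre
- pile: bystander: pile of three books lying flat, about 160 by 220 mm and 70 mm high, with folded reading glasses on top; origin under its centre
Mind the look-alikes: they are no part of the job. What is shaped like the book_medium but turquoise is not meant. Leave any blue look-alike of the book_small alone.

How it is judged:
At the end, for the whole second after the job is handed in: Each loose book stands in the rack of its own format: foot on the rack floor (within 4 mm), spine within 15 mm of the line of the neighbours' spines, and facing front, anywhere across the free space, square to the rack within 11 degrees, upright within 4.5 degrees, released and at rest (y of book_large in the frame of rack_large between -0.03 and 0.03 m and x of book_large in the frame of rack_large between -0.015 and 0.015 m and z of book_large in the frame of rack_large between 0.006 and 0.014 m and angle between each of book_large, book_medium, book_small's own z axis and vertical below 0.08 rad and angle between the x axis of book_large and the x axis of rack_large, either way round below 0.2 rad and linear speed of each of book_large, book_medium, book_small below 0.02 m/s and angular speed of each of book_large, book_medium, book_small below 0.1 rad/s and y of book_medium in the frame of rack_medium between -0.03 and 0.03 m and x of book_medium in the frame of rack_medium between -0.015 and 0.015 m and z of book_medium in the frame of rack_medium between 0.006 and 0.014 m and angle between the x axis of book_medium and the x axis of rack_medium, either way round below 0.2 rad and y of book_small in the frame of rack_small between -0.03 and 0.03 m and x of book_small in the frame of rack_small between -0.015 and 0.015 m and z of book_small in the frame of rack_small between 0.006 and 0.014 m and angle between the x axis of book_small and the x axis of rack_small, either way round below 0.2 rad); the robot touches nothing.
It fails at once if a loose book is dropped (falls free by more than about 25 mm) or is knocked over (((linear speed of book_large above 0.7 m/s and not (contact force between book_large and the fingers above 0.05 N)) or angle between book_large's own z axis and vertical above 0.7 rad) or ((linear speed of book_medium above 0.7 m/s and not (contact force between book_medium and the fingers above 0.05 N)) or angle between book_medium's own z axis and vertical above 0.7 rad) or ((linear speed of book_small above 0.7 m/s and not (contact force between book_small and the fingers above 0.05 N)) or angle between book_small's own z axis and vertical above 0.7 rad)).
It fails at once if the clock, the mug or the pile is pushed more than 20 mm or tipped ((distance of clock from where it was at the start of the episode above 0.02 m or angle between clock's own z axis and vertical above 0.3 rad) or (distance of mug from where it was at the start of the episode above 0.02 m or angle between mug's own z axis and vertical above 0.3 rad) or (distance of pile from where it was at the start of the episode above 0.02 m or angle between pile's own z axis and vertical above 0.3 rad)).
It also fails if it takes over 112 s, if anything falls off the work surface, if the arm or the gripper's body presses on something with over 40 N, if the wrist force passes 120 N, or if a joint passes its speed limit or range.

ROBOT

A 6-joint arm with a two-finger parallel gripper is mounted at the origin on the work surface. World frame = base frame: x ahead of the robot, y to its left, z up, the work surface at z = 0. Lengths are in m, angles in rad, forces in N, time in s.
With the tool pointing down it reaches from about 0.275 to 1 m from the base axis. Payload 8.4 kg.
Tool frame: the origin (TCP) lies midway between the tips of the shut fingers; the grasp point (between the pads) lies 19 mm behind it; z points along the fingers, y is the direction in which the jaws open and shut (so a half turn about z gives the same grasp; the last joint's range is limited). The gripper opens to 85 mm and grips with 20 to 120 N. Pads are 22 mm wide; open, the fingers measure 114 mm over their backs; the gripper's body (76 mm by 85 mm) begins 54 mm behind the grasp point. The pads swing forward as they close: fully open they stand 13 mm farther back than shut.
Start: joints at [-1.168, 0.353, 1.633, -0, 1.155, -0.002], TCP at [0.246, -0.574, 0.231] pointing down, gripper open.
Joint ranges: [-2.63, 2.63], [-0.92, 2.1], [0.06, 2.66], [-1.3, 4.44], [0, 2.69], [-3.02, 3.02]. Speed limits (rad/s): [2.22, 2.22, 2.79, 3.14, 3.14, 3.14].

INTERFACE

Orientations are given as a unit quaternion [w, x, y, z].
In Python, from bench import arm, vision, spotter gives the robot as it stands.
- The arm moves only by the tool servo_tool, never from a script. Its argument "commands" is a list of rows, each a list of 2 entries, a list of its own where there are three numbers: the shift along the tool's x, y, z in m, then the turn about the tool's z in degrees. A call has 1 to 5 rows; each row shifts and turns the commanded pose from where the row before left it, along the tool's axes as they then stand; what a row does not reach is not made up. A row lasts 1/12 s, in which the tool goes at most 41.7 mm and 7.16 degrees, less where a joint would pass 70% of its speed; a pose out of reach is approached as far as the arm can. A call with a gripper value outside its range is refused whole. "hand" is the gripper's target within -1 to 1 (shut at 1, half-way at 0, fully open at -1), set as the call begins (left out, the last holds). The fingers move at their own pace and stop on an object; "squeeze" is the grip in N (left out, the last holds). Time passes only in rows, so rows that do not move let the fingers close. It gives the time, the measured TCP pose, the force and the opening at its end, in the units of the state.
- arm.get_state(): the state, without advancing time (a new reading comes with each control period).
- vision.capture(name): name is "side" or "top" or "wrist"; returns the picture (384x512x3 uint8, blue, green, red); there is no depth.
- vision.camera_params(name): a dict with "mtx" (3x3 intrinsics, pixels), "R" (3x3) and "t" (3): a world point X has camera coordinates R X + t. Camera axes: x right, y down, z forward; pixel columns grow to the right and rows downward; lengths in m; the calibration is good to about 2 mm. A picture is of the moment at which its call begins: read the wrist's pose just before it. camera_params takes no time and is no camera call; for the wrist camera it gives the pose at the moment of the call.
- arm.finish_job(): hands the job in, once; it reports no verdict.
Trained networks look in the newest picture that a camera, given by its name, has taken for a name from the list of things; names that differ only in an ending like _2 or _b are one class to them, and where a whole thing is asked for, a point or a joint stands for the part that bears it (a point fixed in the world has none). Each returns a list of dicts, best first, with "p" (0 to 1); they miss things now and then, are a little off and sometimes report something else, mostly with a low value. They report only what shows in the picture. A call takes as long as a camera call. They do not tell look-alikes from the thing itself.
- spotter.outline_of(thing, camera): "region" (384x512 bool, what is visible of it) and "rect" ([left, top, right, bottom] in pixels, round what is visible of it).
The state is a dict: "clock": time; "joints": joint angles; "joint_vel": joint speeds; "tau": joint torques, N m; "tool_pos": TCP position; "tcp_rot": TCP orientation; "wrist_force": force on the tool from outside, world axes, zero at the start; "torque": the same for the moment, N m; "finger_gap": opening from 0.0 (shut) to 1.0 (fully open).
Only numpy, scipy, OpenCV 4.12 (cv2) and the standard library are available. Lean on these libraries where they do the work, as an engineer would, in place of code of your own. Each camera call takes 0.05 s, during which the arm holds its last target. There are 200 camera calls.

## Working session

There is one attempt and no reset: what is moved stays moved. The work goes in short steps, Python scripts to look and compute and a tool call to move; the robot and the scene stay as the last step left them, time stands still between calls to the robot, and variables do not carry over. Pictures are saved under pics/ and viewed, about 12 in all and at most 16, crops included, and the job is handed in when it is done.

Besides the shell and the picture viewer there is one more tool, called after ">>>" as name(argument=value, ...), one argument or row to a line, values as JSON. servo_tool: Moves the arm, as the interface text tells. Its arguments: {"type":"object","properties":{"commands":{"type":"array"},"hand":{"type":"number"},"squeeze":{"type":"number"}},"required":["commands"]}

```bash
ls; mkdir -p pics
python3 - <<'E'
from bench import arm, vision, spotter
import cv2
s=arm.get_state();print(s)
for c in ("side","top","wrist"):
    p=vision.camera_params(c);print(c,p['mtx'].tolist() if hasattr(p['mtx'],'tolist') else p['mtx'],p['R'],p['t'])
    cv2.imwrite(f'pics/{c}0.png',vision.capture(c))
for c in ("side","top"):
  for n in ("book_large","book_medium","book_small","rack_large","rack_medium","rack_small","clock","mug","pile"):
    print(c,n,[(round(d['p'],2),d['rect']) for d in spotter.outline_of(n,c)][:4])
E
```

```text
pics
{'clock': 0.0, 'joints': array([-1.16836804e+00,  3.53636515e-01,  1.63417183e+00, -2.09591671e-05,
        1.15519700e+00, -2.39812923e-03]), 'joint_vel': array([ 0.00183719,  0.00045772,  0.00069284,  0.00089215, -0.00016936,
        0.00098572]), 'tau': array([ 1.78792379e-03, -6.05247045e+01, -3.42059076e+01, -6.39670861e-05,
        9.25193424e-03,  5.66118352e-07]), 'tool_pos': array([ 0.24596242, -0.57402664,  0.23055282]), 'tcp_rot': array([-6.90360842e-04,  9.79583198e-01,  2.01037954e-01, -1.49733388e-04]), 'wrist_force': array([ 0.07199024, -0.64280718, -0.64143435]), 'torque': array([-0.05604986, -0.04784677,  0.03110422]), 'finger_gap': 0.9976242212944533}
side [[453.1626846869759, 0.0, 255.62112996864448], [0.0, 453.1626846869759, 181.25432418248042], [0.0, 0.0, 1.0]] [[-0.90671124 -0.42174637 -0.00217273]
 [-0.20882399  0.45341401 -0.86649194]
 [ 0.36642498 -0.78520426 -0.49918634]] [0.41322475 0.13526644 1.3603813 ]
top [[470.45352389318975, 0.0, 250.28088433016933], [0.0, 470.45352389318975, 190.90040687426736], [0.0, 0.0, 1.0]] [[-0.01327322 -0.99986456 -0.0097
[... 1171 characters left out ...]
 184.8, 174.1, 221.3]), (0.53, [86.5, 188.0, 121.7, 212.0])]
top book_medium [(0.78, [260.5, 186.6, 278.2, 218.9]), (0.69, [284.9, 220.7, 305.1, 233.0]), (0.34, [286.3, 133.1, 336.9, 174.6])]
top book_small [(0.77, [328.5, 222.4, 353.8, 234.5]), (0.52, [313.6, 189.4, 331.3, 215.7])]
top rack_large [(0.69, [142.2, 122.5, 198.3, 170.8])]
top rack_medium [(0.7, [287.7, 129.0, 339.7, 168.6]), (0.48, [87.4, 184.9, 122.3, 215.1])]
top rack_small [(0.86, [226.7, 133.1, 274.6, 167.3]), (0.62, [142.1, 124.4, 197.4, 171.5])]
top clock [(0.54, [207.9, 209.6, 228.3, 220.5])]
top mug [(0.84, [84.0, 184.4, 122.6, 212.1]), (0.3, [315.2, 191.5, 330.8, 215.0])]
top pile [(0.73, [350.5, 163.7, 420.2, 216.5])]
```

Run:
```python
import cv2
a=cv2.imread('pics/top0.png')[105:255,70:430];cv2.imwrite('pics/a.png',cv2.resize(a,(792,330),interpolation=cv2.INTER_CUBIC))
a=cv2.imread('pics/side0.png')[100:310,105:345];cv2.imwrite('pics/b.png',cv2.resize(a,None,fx=2.8,fy=2.8,interpolation=cv2.INTER_CUBIC))
```

```text
(no output)
```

View pics/a.png

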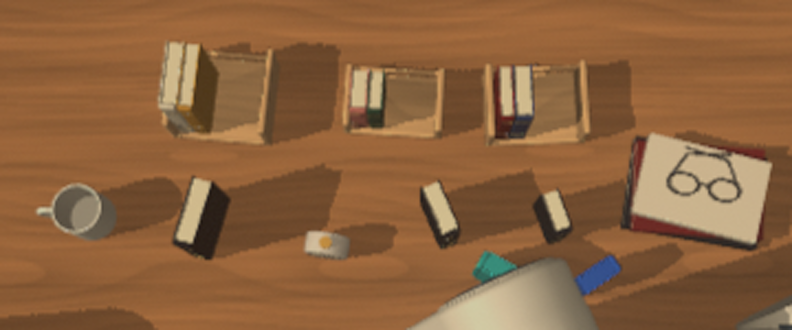

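View pics/b.png

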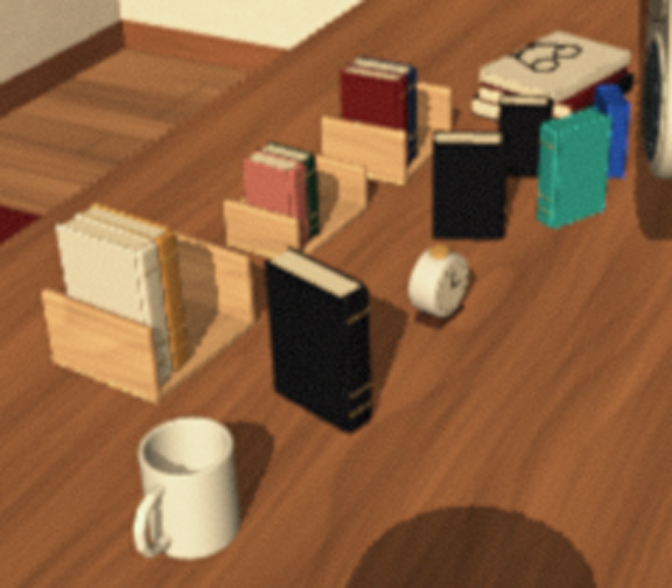

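```bash
cat > h.py <<'E'
import numpy as np, cv2
from scipy.optimize import minimize
from scipy.spatial.transform import Rotation as Ro
DIM={'large':(.11,.034,.16),'medium':(.09,.032,.135),'small':(.072,.03,.11)}
def proj(P,X):
    c=np.asarray(X)@np.asarray(P['R']).T+np.asarray(P['t']); u=c@np.asarray(P['mtx']).T
    return u[:,:2]/u[:,2:]
def ray(P,uv,z):
    "world point at height z on the pixel's ray"
    R=np.asarray(P['R']);C=-R.T@np.asarray(P['t'])
    d=R.T@np.linalg.inv(P['mtx'])@np.array([*uv,1.]); return C+d*(z-C[2])/d[2]
def box(dim,p):
    L,W,H=dim;c,s=np.cos(p[2]),np.sin(p[2])
    return np.array([[p[0]+c*a-s*b,p[1]+s*a+c*b,z] for a in(0,L) for b in(-W/2,W/2) for z in(0,H)])
def mask(P,X,S=4):
    m=np.zeros((384*S,512*S),np.uint8)
    h=cv2.convexHull(np.round((proj(P,X)+.5)*S).astype(np.int32)); cv2.fillConvexPoly(m,h,1)
    return cv2.resize(m.astype(np.float32),(512,384),interpolation=cv2.INTER_AREA)
def fit(dim,views,p0):
    "views: (params, bool region)"
    f=lambda p:sum(np.abs(mask(P,box(dim,p))-r).sum()/r.sum() for P,r in views)
    best=None
    for y in(-.3,0,.3):
        sx=np.array([p0[0],p0[1],y])+np.vstack([np.zeros(3),np.diag([.02,.02,.15])])
        r=minimize(f,sx[0],method='Nelder-Mead',options=dict(initial_simplex=sx,xatol=3e-4,fatol=1e-3,maxiter=150))
        if best is None or r.fun<best.fun:best=r
    return best.x,best.fun
E
python3 - <<'E'
from bench import arm, vision, spotter
from h import *
pt,ps=vision.camera_params('top'),vision.camera_params('side')
vision.capture('top');vision.capture('side')
T=dict(large=('book_large','book_large',(160,200)),medium=('book_medium','book_medium',(269,203)),small=('book_small','pile',(322,203)))
S=dict(large=(219,222),medium=(272,168),small=(294,148))
def pick(n,c,uv):
    L=[d for d in spotter.outline_of(n,c)]
    return min(L,key=lambda d:np.hypot((d['rect'][0]+d['rect'][2])/2-uv[0],(d['rect'][1]+d['rect'][3])/2-uv[1]))
for k,(a,b,uv) in T.items():
    t=pick(a,'top',uv);s=pick(b,'side',S[k])
    print(k,t['rect'],s['rect'])
    p0=ray(pt,uv,.08)[:2]-[.05,0]
    V=[(pt,t['region']),(ps,s['region'])]
    for v in (V,V[:1],V[1:]):
        x,f=fit(DIM[k],v,p0);print(np.round(x[:2],3),round(np.degrees(x[2]),1),round(f,3))
# rack corner guesses from the top picture crop
for n,q,h in [('large',[(203,46),(188,132)],.16),('small',[(384,72),(384,124)],.11),('medium',[(533,68),(533,135)],.135)]:
    print(n,[ray(pt,(70+u/2.2,105+v/2.2),h).round(3).tolist() for u,v in q])
w=vision.camera_params('wrist');print(-w['R'].T@w['t'])
E
```

```text
large [149.4, 188.3, 175.8, 221.3] [200.0, 190.3, 241.1, 253.3]
[0.38  0.312] -17.7 0.111
[0.381 0.311] -16.9 0.066
[0.379 0.313] -18.4 0.04
medium [259.1, 186.2, 281.8, 218.2] [259.1, 151.5, 282.6, 187.1]
[ 0.393 -0.101] 21.7 0.24
[ 0.392 -0.101] 21.0 0.164
[ 0.393 -0.101] 23.4 0.073
small [312.2, 190.1, 334.5, 213.8] [276.4, 111.2, 329.7, 143.6]
[ 0.398 -0.279] 18.8 1.576
[ 0.398 -0.277] 16.2 0.087
[ 0.412 -0.491] -4.4 0.584
large [[0.694, 0.283, 0.16], [0.556, 0.303, 0.16]]
small [[0.662, 0.0, 0.11], [0.576, 0.001, 0.11]]
medium [[0.657, -0.236, 0.135], [0.548, -0.232, 0.135]]
[ 0.31205171 -0.54678111  0.37280847]
```

>>> servo_tool(
  commands=[
    [[0.03, -0.02, -0.01], 0],
    [[0.03, -0.02, -0.01], 0],
    [[0.03, -0.02, -0.01], 0],
    [[0.03, -0.02, -0.01], 0],
    [[0.03, -0.02, -0.01], 0],
  ],
)

```text
clock: 1.87
tool_pos: [0.3452, -0.4221, 0.2818]
tcp_rot: [0.0, 0.98, 0.201, 0.0]
wrist_force: [0.4, -0.7, 0.6]
finger_gap: 0.999
```

>>> servo_tool(
  commands=[
    [[0.03, -0.02, -0.01], 0],
    [[0.03, -0.02, -0.01], 0],
    [[0.03, -0.02, -0.01], 0],
    [[0.03, -0.02, -0.01], 0],
    [[0.03, -0.02, -0.01], 0],
  ],
)

```text
clock: 2.28
tool_pos: [0.4438, -0.2709, 0.332]
tcp_rot: [0.0, 0.98, 0.201, 0.0]
wrist_force: [1.0, -1.3, 0.1]
finger_gap: 0.998
```

>>> servo_tool(
  commands=[
    [[0.03, -0.02, 0], 0],
    [[0.03, -0.02, 0], 0],
    [[0.03, -0.02, 0], 0],
    [[0.03, -0.02, 0], 0],
    [[0.03, -0.02, 0], 0],
  ],
)

```text
clock: 2.7
tool_pos: [0.5423, -0.1198, 0.3315]
tcp_rot: [0.0, 0.98, 0.201, 0.0]
wrist_force: [1.1, -0.2, -0.3]
finger_gap: 1.0
```

>>> servo_tool(
  commands=[
    [[0, 0, 0], 6],
    [[0, 0, 0], 6],
    [[0, 0, 0], 6],
    [[0, 0, 0], 5.2],
    [[0, 0, 0], 0],
  ],
)

```text
clock: 3.12
tool_pos: [0.5416, -0.1213, 0.3313]
tcp_rot: [-0.0, 1.0, -0.002, -0.0]
wrist_force: [0.2, 0.1, -0.2]
finger_gap: 1.005
```

```bash
cat >> h.py <<'E'
def go(s,x,y,z,yaw):
    "tool-frame shift and turn from state s to the target"
    R=Ro.from_quat(np.roll(s['tcp_rot'],-1)).as_matrix()
    d=R.T@(np.array([x,y,z])-s['tool_pos']); yw=np.degrees(np.arctan2(R[1,0],R[0,0]))
    print('pos',s['tool_pos'].round(4),'yaw %.1f'%yw,'shift',d.round(4),'turn %.1f'%((yw-yaw+90)%180-90),'t %.1f'%s['clock'],'gap %.3f'%s['finger_gap'],'F',s['wrist_force'].round(1),'tilt',R[:,2].round(3))
E
python3 - <<'E'
from bench import arm, vision, spotter
from h import *
import pickle
go(arm.get_state(),.55,-.12,.33,0)
p=vision.camera_params('wrist');i=vision.capture('wrist');pickle.dump(p,open('w1.pkl','wb'));cv2.imwrite('pics/w1.png',i)
cv2.imwrite('pics/w1b.png',cv2.resize(i,None,fx=1.5,fy=1.5,interpolation=cv2.INTER_CUBIC))
cv2.imwrite('pics/top1.png',vision.capture('top'))
E
```

```text
pos [ 0.5416 -0.1213  0.3313] yaw -0.2 shift [ 0.0084 -0.0013  0.0013] turn -0.2 t 3.1 gap 1.005 F [ 0.2  0.1 -0.2] tilt [-0.  0. -1.]
```

View pics/w1b.png

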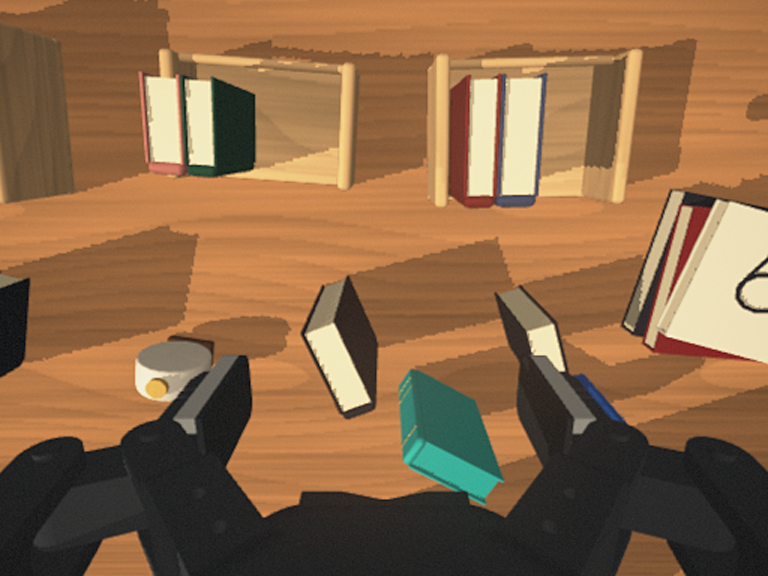

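Run:
```python
from h import *
import pickle
p=pickle.load(open('w1.pkl','rb'))
print('cam',(-p['R'].T@p['t']).round(3))
for n,L in dict(small=[((216,175),.11),((186,175),.11),((213,78),.11),((338,187),.062),((342,66),.062)],
  medium=[((535,206),.135),((496,207),.135),((467,207),.135),((546,75),.135),((612,202),.076),((629,50),.076)]).items():
    for uv,z in L: print(n,uv,ray(p,np.array(uv)/1.5-.17,z).round(4))
pt=0
```

```text
cam [ 0.613 -0.122  0.473]
small (216, 175) [0.5923 0.0094 0.11  ]
small (186, 175) [0.5924 0.0329 0.11  ]
small (213, 78) [0.6623 0.004  0.11  ]
small (338, 187) [ 0.5785 -0.081   0.062 ]
small (342, 66) [ 0.6775 -0.0876  0.062 ]
medium (535, 206) [ 0.5702 -0.2343  0.135 ]
medium (496, 207) [ 0.5696 -0.2054  0.135 ]
medium (467, 207) [ 0.5697 -0.1838  0.135 ]
medium (546, 75) [ 0.6598 -0.2338  0.135 ]
medium (612, 202) [ 0.5659 -0.3207  0.076 ]
medium (629, 50) [ 0.686  -0.3176  0.076 ]
```

>>> servo_tool(
  commands=[
    [[-0.018, 0.0243, 0.0185], 0],
    [[-0.018, 0.0243, 0.0185], 0],
    [[-0.018, 0.0243, 0.0185], 0],
    [[-0.018, 0.0243, 0.0185], 0],
    [[-0.018, 0.0243, 0.0185], 0],
  ],
)

```text
clock: 3.63
tool_pos: [0.4506, -0.244, 0.2382]
tcp_rot: [0.0, 1.0, 0.002, 0.0]
wrist_force: [0.4, -0.7, 0.0]
finger_gap: 1.002
```

>>> servo_tool(
  commands=[
    [[-0.018, 0.0243, 0.0185], 0],
    [[0, 0, 0], -6],
    [[0, 0, 0], -6],
    [[0, 0, 0], -5.2],
    [[0, 0, 0], 0],
  ],
)

```text
clock: 4.05
tool_pos: [0.4334, -0.2677, 0.2202]
tcp_rot: [-0.0, 0.988, 0.152, -0.0]
wrist_force: [-0.5, 0.8, 0.2]
finger_gap: 1.001
```

Run:
```python
from bench import arm, vision, spotter
from h import *
import pickle
s=arm.get_state();go(s,.4325,-.2675,.22,17)
p=vision.camera_params('wrist');i=vision.capture('wrist');pickle.dump(p,open('w2.pkl','wb'))
for d in spotter.outline_of('book_small','wrist'):print(d['p'],d['rect'])
q=proj(p,box(DIM['small'],(.398,-.278,np.radians(17))))
for a,b in [(0,1),(2,3),(4,5),(6,7),(1,3),(3,7),(7,5),(5,1)]: cv2.line(i,*[tuple(int(v) for v in q[k].round()) for k in(a,b)],(0,0,255),1)
cv2.imwrite('pics/w2b.png',cv2.resize(i,None,fx=1.5,fy=1.5,interpolation=cv2.INTER_CUBIC))
```

```text
pos [ 0.4334 -0.2677  0.2202] yaw 17.5 shift [-0.0008 -0.0004  0.0002] turn 0.5 t 4.0 gap 1.001 F [-0.5  0.8  0.2] tilt [-0.  0. -1.]
0.66 [233.6, 134.5, 271.3, 224.1]
0.55 [244.2, 229.4, 320.8, 314.1]
```

View pics/w2b.png

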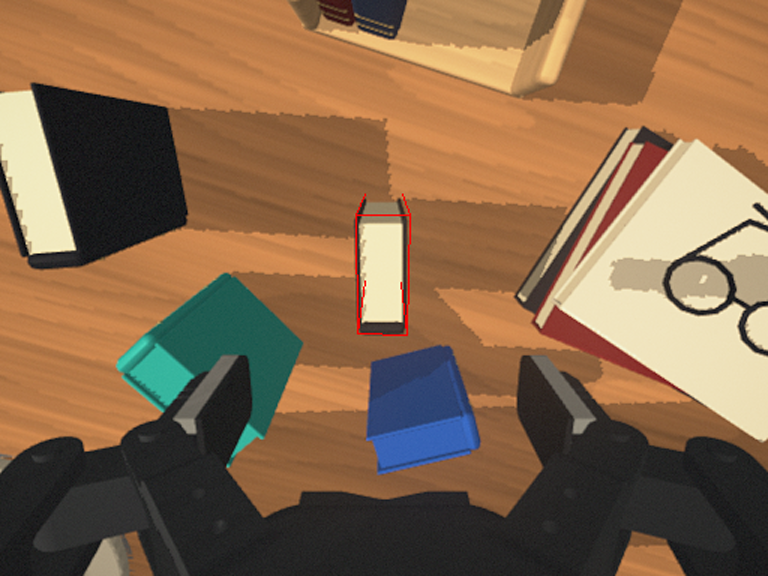

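Run:
```python
from h import *
import pickle
p=pickle.load(open('w2.pkl','rb'))
th=np.radians(17.5);ex=np.array([np.cos(th),np.sin(th)]);ey=np.array([np.sin(th),-np.cos(th)])
for uv,z in [((302,343),.135),((228,275),.135),((118,366),.135),((370,362),.11),((447,347),.11)]:
    w=ray(p,np.array(uv)/1.5-.17,z)[:2];d=w-[.4334,-.2677];print(uv,w.round(3),'tool',(d@ex).round(3),(d@ey).round(3))
```

```text
(302, 343) [ 0.39  -0.235] tool -0.032 -0.044
(228, 275) [ 0.416 -0.188] tool 0.007 -0.081
(118, 366) [ 0.346 -0.141] tool -0.045 -0.147
(370, 362) [ 0.378 -0.277] tool -0.056 -0.008
(447, 347) [ 0.402 -0.318] tool -0.045 0.039
```

>>> servo_tool(
  commands=[
    [[0.003, -0.001, 0], 0],
    [[0, 0, 0.02], 0],
    [[0, 0, 0.02], 0],
    [[0, 0, 0.02], 0],
    [[0, 0, 0.02], 0],
  ],
  hand=-0.3,
  squeeze=40,
)

```text
clock: 4.57
tool_pos: [0.4367, -0.2652, 0.1397]
tcp_rot: [0.0, 0.989, 0.149, 0.0]
wrist_force: [0.1, 0.5, -1.4]
finger_gap: 0.65
```

>>> servo_tool(
  commands=[
    [[0, 0, 0.02], 0],
    [[0, 0, 0.02], 0],
    [[0, 0, 0.017], 0],
    [[0, 0, 0.01], 0],
    [[0, 0, 0], 0],
  ],
)

```text
clock: 4.98
tool_pos: [0.4353, -0.2646, 0.0715]
tcp_rot: [-0.001, 0.989, 0.149, -0.001]
wrist_force: [-0.3, 0.8, 0.5]
finger_gap: 0.65
```

>>> servo_tool(
  commands=[
    [[0, 0, 0], 0],
    [[0, 0, 0], 0],
    [[0, 0, 0], 0],
    [[0, 0, 0], 0],
    [[0, 0, 0], 0],
  ],
  hand=1,
)

```text
clock: 5.4
tool_pos: [0.4368, -0.2658, 0.0743]
tcp_rot: [0.001, 0.989, 0.149, 0.001]
wrist_force: [-0.3, 2.2, 6.3]
finger_gap: 0.345
```

>>> servo_tool(
  commands=[
    [[0, 0, 0], 0],
    [[0, 0, 0], 0],
    [[0, 0, 0], 0],
  ],
)

```text
clock: 5.65
tool_pos: [0.4369, -0.2659, 0.0743]
tcp_rot: [0.001, 0.989, 0.149, 0.001]
wrist_force: [-0.8, 1.0, 6.9]
finger_gap: 0.347
```

>>> servo_tool(
  commands=[
    [[0, 0, -0.01], 0],
    [[0, 0, -0.02], 0],
    [[0, 0, -0.025], 0],
    [[0, 0, -0.025], 0],
    [[0, 0, -0.02], 0],
  ],
)

```text
clock: 6.07
tool_pos: [0.4363, -0.2656, 0.1756]
tcp_rot: [0.0, 0.989, 0.149, 0.0]
wrist_force: [-0.2, -0.4, -2.2]
finger_gap: 0.347
```

>>> servo_tool(
  commands=[
    [[0, 0, 0], 4],
    [[0, 0, 0], 6],
    [[0, 0, 0], 6],
    [[0, 0, 0], 5.3],
    [[0, 0, 0], 0],
  ],
)

```text
clock: 6.48
tool_pos: [0.436, -0.2654, 0.174]
tcp_rot: [0.0, 0.999, -0.038, 0.0]
wrist_force: [0.6, -0.4, -1.3]
finger_gap: 0.344
```

>>> servo_tool(
  commands=[
    [[0.01, -0.013, 0], 0],
    [[0.018, -0.024, 0], 0],
    [[0.018, -0.024, 0], 0],
    [[0.018, -0.024, 0], 0],
    [[0.018, -0.024, 0], 0],
  ],
)

```text
clock: 6.9
tool_pos: [0.5264, -0.1616, 0.1738]
tcp_rot: [0.0, 0.999, -0.034, 0.0]
wrist_force: [0.7, -0.3, -1.3]
finger_gap: 0.346
```

>>> servo_tool(
  commands=[
    [[0.018, -0.024, 0], 0],
    [[0.018, -0.024, 0], 0],
    [[0.018, -0.024, 0], 0],
    [[0.018, -0.024, 0], 0],
    [[0.01, -0.013, 0], 0],
  ],
)

```text
clock: 7.32
tool_pos: [0.6171, -0.0574, 0.1737]
tcp_rot: [-0.0, 0.999, -0.034, 0.001]
wrist_force: [0.4, -0.2, -1.2]
finger_gap: 0.344
```

Run:
```python
from bench import arm, vision, spotter
from h import *
s=arm.get_state();go(s,.629,-.044,.175,-4)
p=vision.camera_params('wrist');i=vision.capture('wrist')
q=proj(p,box(DIM['small'],(.589,-.041,np.radians(-4)))+[0,0,.01])
for a,b in [(0,1),(2,3),(4,5),(6,7),(0,2),(2,6),(6,4),(4,0)]: cv2.line(i,*[tuple(int(v) for v in q[k].round()) for k in(a,b)],(0,0,255),1)
j=vision.capture('side')[90:240,120:320]; j=cv2.resize(j,(512,384),interpolation=cv2.INTER_CUBIC)
cv2.imwrite('pics/w3.png',cv2.resize(np.hstack([i,j]),(800,300),interpolation=cv2.INTER_AREA))
```

```text
pos [ 0.6171 -0.0574  0.1737] yaw -3.9 shift [ 0.0109 -0.0142 -0.0013] turn 0.1 t 7.3 gap 0.344 F [ 0.4 -0.2 -1.2] tilt [ 0.001  0.001 -1.   ]
```

View pics/w3.png

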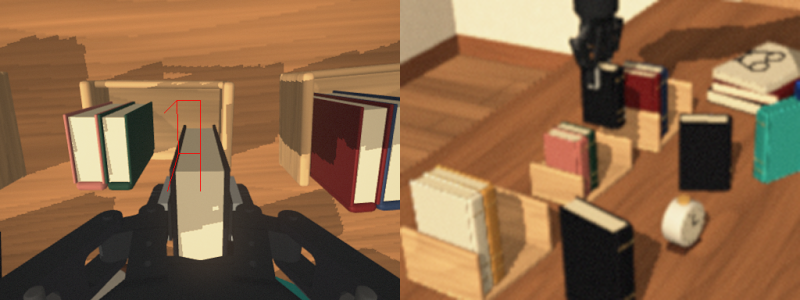

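>>> servo_tool(
  commands=[
    [[0.0055, -0.007, 0], 0],
    [[0.0055, -0.007, 0], 0],
    [[0, 0, 0.01], 0],
    [[0, 0, 0.015], 0],
    [[0, 0, 0.015], 0],
  ],
)

```text
clock: 7.83
tool_pos: [0.6272, -0.0471, 0.1326]
tcp_rot: [0.0, 0.999, -0.036, 0.0]
wrist_force: [0.4, -0.2, -1.4]
finger_gap: 0.349
```

>>> servo_tool(
  commands=[
    [[0, 0, 0.015], 0],
    [[0, 0, 0.015], 0],
    [[0, 0, 0.01], 0],
    [[0, 0, 0.004], 0],
    [[0, 0, 0], 0],
  ],
)

```text
clock: 8.25
tool_pos: [0.6264, -0.0469, 0.088]
tcp_rot: [-0.0, 0.999, -0.036, -0.001]
wrist_force: [-0.4, 0.6, -1.9]
finger_gap: 0.343
```

>>> servo_tool(
  commands=[
    [[0, 0, 0.003], 0],
    [[0, 0, 0], 0],
  ],
)

```text
clock: 8.42
tool_pos: [0.6277, -0.0467, 0.0866]
tcp_rot: [0.0, 0.999, -0.036, 0.0]
wrist_force: [-0.2, -0.4, -0.5]
finger_gap: 0.348
```

Run:
```python
from bench import arm, vision, spotter
from h import *
import pickle
s=arm.get_state();go(s,.629,-.044,.0843,-4)
p=vision.camera_params('wrist');i=vision.capture('wrist')
j=vision.capture('side')[90:190,170:304]; j=cv2.resize(j,(512,384),interpolation=cv2.INTER_CUBIC)
cv2.imwrite('pics/w4.png',cv2.resize(np.hstack([i,j]),(800,300),interpolation=cv2.INTER_AREA))
```

```text
pos [ 0.6277 -0.0467  0.0866] yaw -4.1 shift [ 0.0011 -0.0028  0.0023] turn -0.1 t 8.4 gap 0.348 F [-0.2 -0.4 -0.5] tilt [ 0.001 -0.    -1.   ]
```

View pics/w4.png

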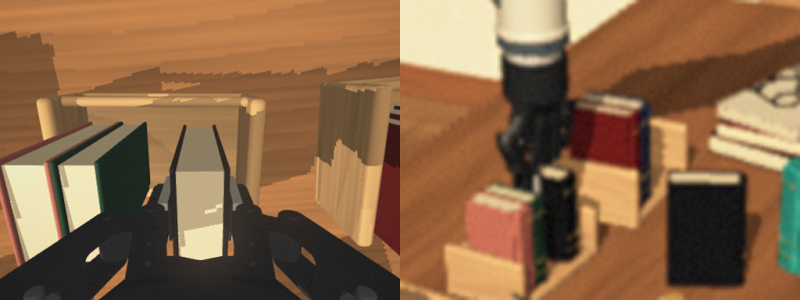

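>>> servo_tool(
  commands=[
    [[0, 0, 0.002], 0],
    [[0, 0, 0], 0],
    [[0, 0, 0], 0],
  ],
)

```text
clock: 8.77
tool_pos: [0.6274, -0.0466, 0.0844]
tcp_rot: [0.0, 0.999, -0.036, 0.0]
wrist_force: [0.2, 0.2, -1.1]
finger_gap: 0.347
```

>>> servo_tool(
  commands=[
    [[0, 0, 0.001], 0],
    [[0, 0, 0], 0],
    [[0, 0, 0], 0],
  ],
)

```text
clock: 9.02
tool_pos: [0.6276, -0.0465, 0.0843]
tcp_rot: [-0.0, 0.999, -0.036, 0.0]
wrist_force: [-3.7, 1.6, 8.1]
finger_gap: 0.348
```

Contact. Release a little, then retreat straight up.

>>> servo_tool(
  commands=[
    [[0, 0, 0], 0],
    [[0, 0, 0], 0],
    [[0, 0, 0], 0],
    [[0, 0, 0], 0],
    [[0, 0, 0], 0],
  ],
  hand=-0.05,
)

```text
clock: 9.43
tool_pos: [0.6273, -0.0466, 0.0832]
tcp_rot: [0.0, 0.999, -0.036, -0.0]
wrist_force: [0.2, -0.0, -0.4]
finger_gap: 0.525
```

>>> servo_tool(
  commands=[
    [[0, 0, -0.01], 0],
    [[0, 0, -0.02], 0],
    [[0, 0, -0.03], 0],
    [[0, 0, -0.04], 0],
    [[0, 0, -0.04], 0],
  ],
)

```text
clock: 9.85
tool_pos: [0.6266, -0.0465, 0.2248]
tcp_rot: [-0.0, 0.999, -0.036, -0.001]
wrist_force: [1.6, -0.5, -0.2]
finger_gap: 0.527
```

Run:
```python
from bench import arm, vision, spotter
from h import *
c=np.array([.393,-.101])+.045*np.array([np.cos(np.radians(21.7)),np.sin(np.radians(21.7))])
print(c)
s=arm.get_state();go(s,*c,.235,21.7)
p=vision.camera_params('wrist');i=vision.capture('wrist')
q=proj(p,box(DIM['small'],(.589,-.041,np.radians(-4)))+[0,0,.01])
for a,b in [(0,1),(2,3),(4,5),(6,7),(1,3),(3,7),(7,5),(5,1)]: cv2.line(i,*[tuple(int(v) for v in q[k].round()) for k in(a,b)],(0,0,255),1)
cv2.imwrite('pics/w5.png',i)
```

```text
[ 0.43481097 -0.0843614 ]
pos [ 0.6266 -0.0465  0.2248] yaw -4.1 shift [-0.1886  0.0515 -0.0099] turn -25.8 t 9.8 gap 0.527 F [ 1.6 -0.5 -0.2] tilt [-0.002  0.    -1.   ]
```

View pics/w5.png

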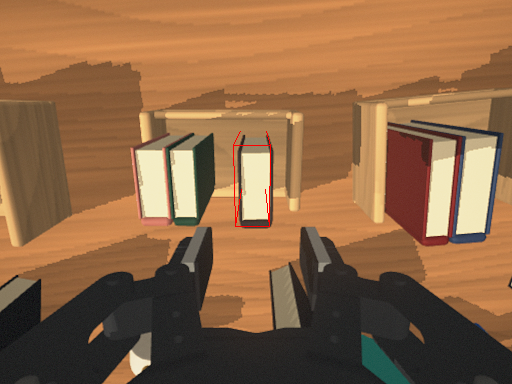

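>>> servo_tool(
  commands=[
    [[-0.027, 0.0074, -0.0015], 0],
    [[-0.027, 0.0074, -0.0015], 0],
    [[-0.027, 0.0074, -0.0015], 0],
    [[-0.027, 0.0074, -0.0015], 0],
    [[-0.027, 0.0074, -0.0015], 0],
  ],
  hand=-0.3,
)

```text
clock: 10.32
tool_pos: [0.4888, -0.074, 0.2313]
tcp_rot: [0.0, 0.999, -0.036, 0.0]
wrist_force: [0.1, -0.4, 0.2]
finger_gap: 0.653
```

>>> servo_tool(
  commands=[
    [[-0.027, 0.0074, -0.0015], 0],
    [[-0.027, 0.0074, -0.0015], -5],
    [[0, 0, 0], -7],
    [[0, 0, 0], -7],
    [[0, 0, 0], -6.8],
  ],
)

```text
clock: 10.73
tool_pos: [0.4349, -0.0849, 0.2346]
tcp_rot: [0.0, 0.982, 0.191, 0.001]
wrist_force: [0.4, -0.3, -0.0]
finger_gap: 0.649
```

Run:
```python
from bench import arm, vision, spotter
from h import *
s=arm.get_state();go(s,.4348,-.0844,.095,21.7)
p=vision.camera_params('wrist');i=vision.capture('wrist')
q=proj(p,box(DIM['medium'],(.393,-.101,np.radians(21.7))))
for a,b in [(0,1),(2,3),(4,5),(6,7),(1,3),(3,7),(7,5),(5,1)]: cv2.line(i,*[tuple(int(v) for v in q[k].round()) for k in(a,b)],(0,0,255),1)
cv2.imwrite('pics/w6.png',i)
```

```text
pos [ 0.4349 -0.0849  0.2346] yaw 22.0 shift [-0.     -0.0006  0.1396] turn 0.3 t 10.7 gap 0.649 F [ 0.4 -0.3 -0. ] tilt [ 0.001 -0.    -1.   ]
```

View pics/w6.png

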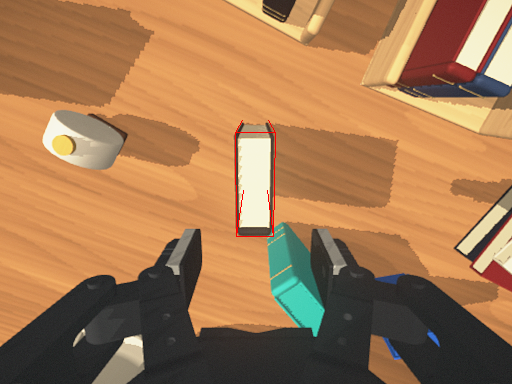

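>>> servo_tool(
  commands=[
    [[0, 0, 0.02], 0],
    [[0, 0, 0.025], 0],
    [[0, 0, 0.025], 0],
    [[0, 0, 0.025], 0],
    [[0, 0, 0.02], 0],
  ],
)

```text
clock: 11.2
tool_pos: [0.4348, -0.0846, 0.1177]
tcp_rot: [-0.0, 0.982, 0.187, -0.0]
wrist_force: [0.2, 0.1, 0.9]
finger_gap: 0.653
```

>>> servo_tool(
  commands=[
    [[0, 0, 0.015], 0],
    [[0, 0, 0.01], 0],
    [[0, 0, 0], 0],
  ],
)

```text
clock: 11.45
tool_pos: [0.4341, -0.0845, 0.0924]
tcp_rot: [-0.001, 0.982, 0.187, -0.001]
wrist_force: [0.0, -0.8, -0.1]
finger_gap: 0.647
```

>>> servo_tool(
  commands=[
    [[0, 0, 0], 0],
    [[0, 0, 0], 0],
    [[0, 0, 0], 0],
    [[0, 0, 0], 0],
    [[0, 0, 0], 0],
  ],
  hand=1,
)

```text
clock: 11.87
tool_pos: [0.4358, -0.0848, 0.0947]
tcp_rot: [0.0, 0.982, 0.188, 0.001]
wrist_force: [-1.1, 0.6, 5.4]
finger_gap: 0.37
```

>>> servo_tool(
  commands=[
    [[0, 0, 0], 0],
    [[0, 0, 0], 0],
    [[0, 0, 0], 0],
  ],
)

```text
clock: 12.12
tool_pos: [0.4358, -0.0848, 0.0947]
tcp_rot: [0.0, 0.982, 0.188, 0.001]
wrist_force: [-0.3, 1.4, 7.7]
finger_gap: 0.371
```

>>> servo_tool(
  commands=[
    [[0, 0, -0.01], 0],
    [[0, 0, -0.025], 0],
    [[0, 0, -0.035], 0],
    [[0, 0, -0.04], 0],
    [[0, 0, -0.04], 0],
  ],
)

```text
clock: 12.53
tool_pos: [0.434, -0.0845, 0.2457]
tcp_rot: [-0.0, 0.982, 0.188, -0.001]
wrist_force: [1.4, 0.2, -3.2]
finger_gap: 0.368
```

>>> servo_tool(
  commands=[
    [[0, 0, 0], 4],
    [[0, 0, 0], 6],
    [[0, 0, 0], 6],
    [[0, 0, 0], 4.9],
    [[0, 0, 0], 0],
  ],
)

```text
clock: 12.95
tool_pos: [0.4347, -0.0847, 0.2444]
tcp_rot: [0.0, 1.0, 0.005, 0.0]
wrist_force: [0.6, -0.2, -1.9]
finger_gap: 0.368
```

>>> servo_tool(
  commands=[
    [[0.0105, 0.012, 0], 0],
    [[0.0195, 0.022, 0], 0],
    [[0.0195, 0.022, 0], 0],
    [[0.0195, 0.022, 0], 0],
    [[0.0195, 0.022, 0], 0],
  ],
)

```text
clock: 13.37
tool_pos: [0.5261, -0.1852, 0.2439]
tcp_rot: [0.0, 1.0, 0.009, 0.0]
wrist_force: [-0.6, -0.0, -1.6]
finger_gap: 0.368
```

>>> servo_tool(
  commands=[
    [[0.0195, 0.022, 0], 0],
    [[0.0195, 0.022, 0], 0],
    [[0.0195, 0.022, 0], 0],
    [[0.0195, 0.022, 0], 0],
    [[0.0105, 0.012, 0], 0],
  ],
)

```text
clock: 13.78
tool_pos: [0.6168, -0.2854, 0.2434]
tcp_rot: [0.001, 1.0, 0.008, 0.0]
wrist_force: [-0.7, -0.5, -2.4]
finger_gap: 0.369
```

Run:
```python
from bench import arm, vision, spotter
from h import *
s=arm.get_state();go(s,.6158,-.282,.1047,.8)
```

```text
pos [ 0.6168 -0.2854  0.2434] yaw 0.9 shift [-0.001  -0.0036  0.1387] turn 0.1 t 13.8 gap 0.369 F [-0.7 -0.5 -2.4] tilt [ 0.001 -0.001 -1.   ]
```

>>> servo_tool(
  commands=[
    [[-0.001, -0.003, 0.01], 0],
    [[0, 0, 0.025], 0],
    [[0, 0, 0.025], 0],
    [[0, 0, 0.02], 0],
    [[0, 0, 0.015], 0],
  ],
)

```text
clock: 14.2
tool_pos: [0.6124, -0.2789, 0.1461]
tcp_rot: [-0.001, 1.0, 0.008, -0.002]
wrist_force: [-0.9, 0.3, -2.2]
finger_gap: 0.372
```

>>> servo_tool(
  commands=[
    [[0, 0, 0.015], 0],
    [[0, 0, 0.012], 0],
    [[0, 0, 0.008], 0],
    [[0, 0, 0.005], 0],
    [[0, 0, 0], 0],
  ],
)

```text
clock: 14.62
tool_pos: [0.6133, -0.2791, 0.1078]
tcp_rot: [-0.0, 1.0, 0.007, -0.001]
wrist_force: [-1.2, -0.0, -2.8]
finger_gap: 0.374
```

Run:
```python
from bench import arm, vision, spotter
from h import *
s=arm.get_state();go(s,.6158,-.282,.1047,.8)
p=vision.camera_params('wrist');i=vision.capture('wrist')
j=vision.capture('side')[90:190,190:324]; j=cv2.resize(j,(512,384),interpolation=cv2.INTER_CUBIC)
cv2.imwrite('pics/w7.png',cv2.resize(np.hstack([i,j]),(800,300),interpolation=cv2.INTER_AREA))
```

```text
pos [ 0.6133 -0.2791  0.1078] yaw 0.8 shift [0.0024 0.003  0.0031] turn 0.0 t 14.6 gap 0.374 F [-1.2 -0.  -2.8] tilt [-0.001  0.001 -1.   ]
```

View pics/w7.png

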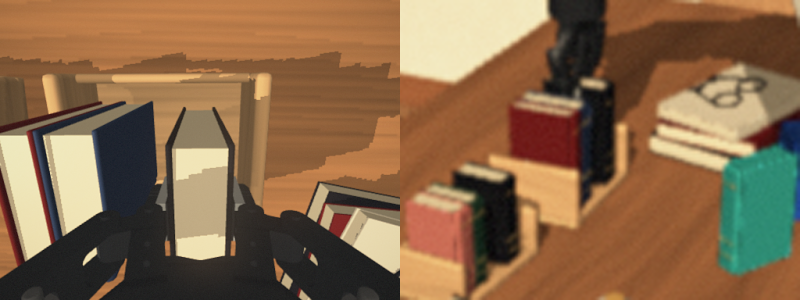

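>>> servo_tool(
  commands=[
    [[0.002, 0.004, 0], 0],
    [[0, 0, 0.002], 0],
    [[0, 0, 0], 0],
    [[0, 0, 0.001], 0],
    [[0, 0, 0], 0],
  ],
)

```text
clock: 15.13
tool_pos: [0.6158, -0.2832, 0.1058]
tcp_rot: [-0.0, 1.0, 0.007, 0.0]
wrist_force: [0.1, 0.5, -2.4]
finger_gap: 0.37
```

>>> servo_tool(
  commands=[
    [[0, 0, 0.001], 0],
    [[0, 0, 0], 0],
    [[0, 0, 0], 0],
  ],
)

```text
clock: 15.38
tool_pos: [0.616, -0.2832, 0.1049]
tcp_rot: [0.0, 1.0, 0.007, 0.0]
wrist_force: [0.3, -0.4, -1.5]
finger_gap: 0.368
```

>>> servo_tool(
  commands=[
    [[0, 0, 0.001], 0],
    [[0, 0, 0], 0],
    [[0, 0, 0], 0],
  ],
)

```text
clock: 15.63
tool_pos: [0.6162, -0.2832, 0.1048]
tcp_rot: [0.0, 1.0, 0.007, 0.0]
wrist_force: [-1.3, 1.7, 5.8]
finger_gap: 0.367
```

>>> servo_tool(
  commands=[
    [[0, 0, 0], 0],
    [[0, 0, 0], 0],
    [[0, 0, 0], 0],
    [[0, 0, 0], 0],
    [[0, 0, 0], 0],
  ],
  hand=-0.05,
)

```text
clock: 16.05
tool_pos: [0.6158, -0.2832, 0.1036]
tcp_rot: [-0.0, 1.0, 0.007, -0.0]
wrist_force: [0.2, -0.0, -0.1]
finger_gap: 0.528
```

>>> servo_tool(
  commands=[
    [[0, 0, -0.01], 0],
    [[0, 0, -0.025], 0],
    [[0, 0, -0.04], 0],
    [[0, 0, -0.04], 0],
    [[0, 0, -0.04], 0],
  ],
)

```text
clock: 16.47
tool_pos: [0.6155, -0.2831, 0.261]
tcp_rot: [-0.0, 1.0, 0.007, -0.0]
wrist_force: [1.4, -0.6, 0.6]
finger_gap: 0.52
```

>>> servo_tool(
  commands=[
    [[-0.005, -0.03, -0.02], 0],
    [[-0.008, -0.035, -0.02], 0],
    [[-0.008, -0.035, -0.02], 0],
    [[-0.008, -0.035, -0.02], 0],
    [[-0.008, -0.035, -0.02], 0],
  ],
)

```text
clock: 16.88
tool_pos: [0.5757, -0.1124, 0.3606]
tcp_rot: [0.0, 1.0, 0.007, 0.0]
wrist_force: [1.0, 0.2, 0.1]
finger_gap: 0.521
```

>>> servo_tool(
  commands=[
    [[-0.008, -0.035, 0], 0],
    [[-0.008, -0.035, 0], 0],
    [[-0.008, -0.035, 0], 0],
    [[-0.008, -0.035, 0], 0],
    [[-0.008, -0.035, 0], 0],
  ],
  hand=-0.3,
)

```text
clock: 17.3
tool_pos: [0.5333, 0.0622, 0.3598]
tcp_rot: [-0.0, 1.0, 0.007, 0.001]
wrist_force: [0.4, 0.4, -0.1]
finger_gap: 0.649
```

>>> servo_tool(
  commands=[
    [[-0.008, -0.035, 0], 0],
    [[-0.008, -0.035, 0], 0],
    [[-0.008, -0.035, 0], 0],
    [[-0.008, -0.035, 0], 0],
    [[0, 0, 0], 0],
  ],
)

```text
clock: 17.72
tool_pos: [0.4985, 0.2053, 0.3596]
tcp_rot: [-0.001, 1.0, 0.009, 0.0]
wrist_force: [-0.1, -1.0, 0.5]
finger_gap: 0.649
```

Run:
```python
from bench import arm, vision, spotter
from h import *
import pickle
s=arm.get_state();go(s,.4324,.2953,.27,-17.7)
p=vision.camera_params('wrist');i=vision.capture('wrist');pickle.dump(p,open('w8.pkl','wb'))
q=proj(p,box(DIM['large'],(.38,.312,np.radians(-17.7))))
for a,b in [(0,1),(2,3),(4,5),(6,7),(1,3),(3,7),(7,5),(5,1)]: cv2.line(i,*[tuple(int(v) for v in q[k].round()) for k in(a,b)],(0,0,255),1)
cv2.imwrite('pics/w8.png',cv2.resize(i,None,fx=1.5,fy=1.5,interpolation=cv2.INTER_CUBIC))
cv2.imwrite('pics/s8.png',cv2.resize(vision.capture('side')[80:210,180:354],None,fx=4,fy=4,interpolation=cv2.INTER_CUBIC))
```

```text
pos [0.4985 0.2053 0.3596] yaw 1.0 shift [-0.0646 -0.0909  0.0899] turn 18.7 t 17.7 gap 0.649 F [-0.1 -1.   0.5] tilt [ 0.     0.003 -1.   ]
```

View pics/w8.png

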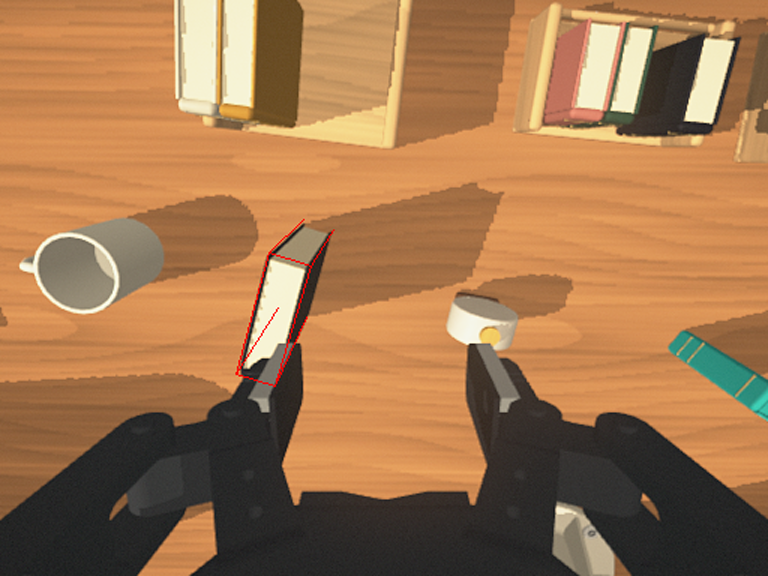

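Run:
```python
from h import *
import pickle
p=pickle.load(open('w8.pkl','rb'))
for uv,z in [((252,121),.16),((222,119),.16),((180,109),.16),((215,113),.16),((257,30),.16),((258,5),.16),((384,146),.09),((399,5),.09)]: print(uv,ray(p,np.array(uv)/1.5-.17,z).round(4))
```

```text
(252, 121) [0.5859 0.3009 0.16  ]
(222, 119) [0.5869 0.3222 0.16  ]
(180, 109) [0.5931 0.3514 0.16  ]
(215, 113) [0.5908 0.3268 0.16  ]
(257, 30) [0.6442 0.2937 0.16  ]
(258, 5) [0.6592 0.2921 0.16  ]
(384, 146) [0.5704 0.2066 0.09  ]
(399, 5) [0.6794 0.1964 0.09  ]
```

View pics/s8.png

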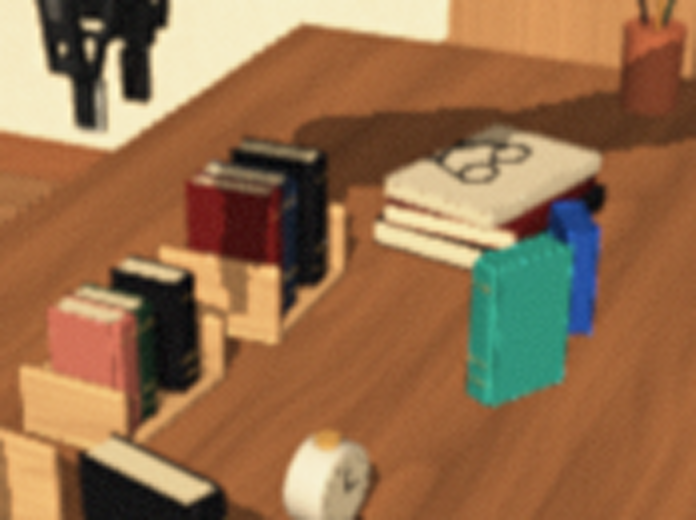

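>>> servo_tool(
  commands=[
    [[-0.016, -0.0224, 0.015], 0],
    [[-0.016, -0.0224, 0.015], 0],
    [[-0.016, -0.0224, 0.015], 0],
    [[-0.016, -0.0224, 0.015], 0],
    [[0, 0, 0], 5],
  ],
)

```text
clock: 18.23
tool_pos: [0.4321, 0.2897, 0.2964]
tcp_rot: [0.001, 0.999, -0.036, -0.002]
wrist_force: [-0.4, -0.4, -1.0]
finger_gap: 0.649
```

>>> servo_tool(
  commands=[
    [[0, 0, 0], 7],
    [[0, 0, 0], 6.7],
    [[0, 0, 0], 0],
  ],
  squeeze=60,
)

```text
clock: 18.48
tool_pos: [0.4354, 0.2879, 0.2991]
tcp_rot: [0.0, 0.987, -0.159, 0.0]
wrist_force: [1.1, 0.3, 0.6]
finger_gap: 0.648
```

Run:
```python
from bench import arm, vision, spotter
from h import *
s=arm.get_state();go(s,.4324,.294,.12,-17.7)
p=vision.camera_params('wrist');i=vision.capture('wrist')
q=proj(p,box(DIM['large'],(.38,.3107,np.radians(-17.7))))
for a,b in [(0,1),(2,3),(4,5),(6,7),(1,3),(3,7),(7,5),(5,1)]: cv2.line(i,*[tuple(int(v) for v in q[k].round()) for k in(a,b)],(0,0,255),1)
cv2.imwrite('pics/w9.png',i)
```

```text
pos [0.4354 0.2879 0.2991] yaw -18.3 shift [-0.0048 -0.0048  0.1791] turn -0.6 t 18.5 gap 0.648 F [1.1 0.3 0.6] tilt [ 0. -0. -1.]
```

View pics/w9.png

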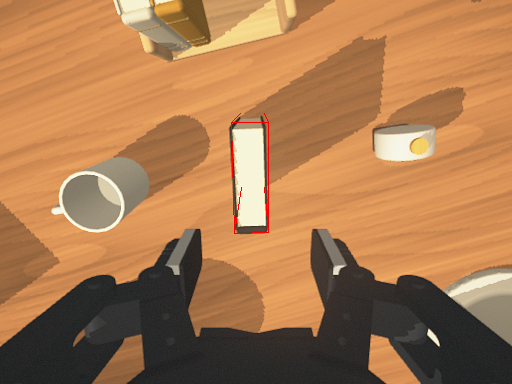

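Overlay matches within about 1 mm. Correct and descend.

>>> servo_tool(
  commands=[
    [[-0.005, -0.005, 0.015], -0.6],
    [[0, 0, 0.03], 0],
    [[0, 0, 0.03], 0],
    [[0, 0, 0.03], 0],
    [[0, 0, 0.025], 0],
  ],
)

```text
clock: 18.95
tool_pos: [0.4318, 0.2942, 0.1673]
tcp_rot: [0.0, 0.989, -0.149, -0.0]
wrist_force: [0.0, -0.1, -0.4]
finger_gap: 0.651
```

>>> servo_tool(
  commands=[
    [[0, 0, 0.02], 0],
    [[0, 0, 0.018], 0],
    [[0, 0, 0.01], 0],
    [[0, 0, 0], 0],
    [[0, 0, 0], 0],
  ],
)

```text
clock: 19.37
tool_pos: [0.4321, 0.2949, 0.121]
tcp_rot: [0.0, 0.989, -0.15, -0.0]
wrist_force: [0.3, 0.8, -0.1]
finger_gap: 0.65
```

>>> servo_tool(
  commands=[
    [[0, 0, 0], 0],
    [[0, 0, 0], 0],
    [[0, 0, 0], 0],
    [[0, 0, 0], 0],
    [[0, 0, 0], 0],
  ],
  hand=1,
)

```text
clock: 19.78
tool_pos: [0.4328, 0.2958, 0.1223]
tcp_rot: [-0.001, 0.989, -0.15, 0.001]
wrist_force: [0.9, -0.5, 6.8]
finger_gap: 0.393
```

>>> servo_tool(
  commands=[
    [[0, 0, 0], 0],
    [[0, 0, 0], 0],
    [[0, 0, 0], 0],
  ],
)

```text
clock: 20.03
tool_pos: [0.4328, 0.2958, 0.1223]
tcp_rot: [-0.001, 0.989, -0.15, 0.001]
wrist_force: [1.1, -0.2, 7.3]
finger_gap: 0.394
```

>>> servo_tool(
  commands=[
    [[0, 0, -0.01], 0],
    [[0, 0, -0.025], 0],
    [[0, 0, -0.035], 0],
    [[0, 0, -0.04], 0],
    [[0, 0, -0.04], 0],
  ],
)

```text
clock: 20.45
tool_pos: [0.4307, 0.2946, 0.2726]
tcp_rot: [0.001, 0.989, -0.15, -0.001]
wrist_force: [0.6, 0.9, -4.4]
finger_gap: 0.387
```

>>> servo_tool(
  commands=[
    [[0, 0, -0.025], 0],
    [[0, 0, 0], -4],
    [[0, 0, 0], -4],
    [[0, 0, 0], -2.9],
    [[0, 0, 0], 0],
  ],
)

```text
clock: 20.87
tool_pos: [0.4312, 0.2949, 0.2964]
tcp_rot: [0.0, 0.999, -0.055, -0.0]
wrist_force: [0.1, -1.0, -3.8]
finger_gap: 0.393
```

>>> servo_tool(
  commands=[
    [[0.0125, 0.002, 0], 0],
    [[0.0228, 0.0034, 0], 0],
    [[0.0228, 0.0034, 0], 0],
    [[0.0228, 0.0034, 0], 0],
    [[0.0228, 0.0034, 0], 0],
  ],
)

```text
clock: 21.28
tool_pos: [0.5344, 0.2674, 0.2958]
tcp_rot: [0.0, 0.998, -0.057, -0.0]
wrist_force: [-0.3, -0.0, -3.6]
finger_gap: 0.391
```

>>> servo_tool(
  commands=[
    [[0.0228, 0.0034, 0], 0],
    [[0.0228, 0.0034, 0], 0],
    [[0.0228, 0.0034, 0], 0],
    [[0.0228, 0.0034, 0], 0],
    [[0.0125, 0.002, 0], 0],
  ],
)

```text
clock: 21.7
tool_pos: [0.6368, 0.2398, 0.2953]
tcp_rot: [0.0, 0.998, -0.057, 0.0]
wrist_force: [-1.3, 0.3, -2.3]
finger_gap: 0.394
```

Run:
```python
from bench import arm, vision, spotter
from h import *
s=arm.get_state();go(s,.6357,.2425,.1323,-6.3)
p=vision.camera_params('wrist');i=vision.capture('wrist')
q=proj(p,box(DIM['large'],(.581,.2485,np.radians(-6.3)))+[0,0,.01])
for a,b in [(0,1),(2,3),(4,5),(6,7),(0,2),(2,6),(6,4),(4,0)]: cv2.line(i,*[tuple(int(v) for v in q[k].round()) for k in(a,b)],(0,0,255),1)
j=vision.capture('top')[100:190,120:240]; j=cv2.resize(j,(512,384),interpolation=cv2.INTER_CUBIC)
cv2.imwrite('pics/w10.png',cv2.resize(np.hstack([i,j]),(800,300),interpolation=cv2.INTER_AREA))
```

```text
pos [0.6368 0.2398 0.2953] yaw -6.5 shift [-0.0015 -0.0027  0.163 ] turn -0.2 t 21.7 gap 0.394 F [-1.3  0.3 -2.3] tilt [ 0.    -0.001 -1.   ]
```

View pics/w10.png

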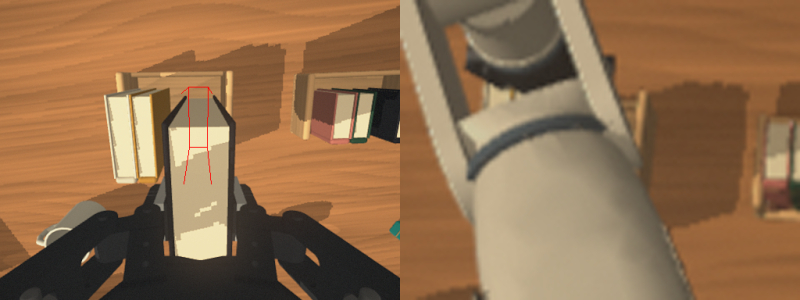

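>>> servo_tool(
  commands=[
    [[-0.001, -0.002, 0.01], 0],
    [[0, 0, 0.025], 0],
    [[0, 0, 0.03], 0],
    [[0, 0, 0.025], 0],
    [[0, 0, 0.02], 0],
  ],
)

```text
clock: 22.22
tool_pos: [0.6311, 0.2434, 0.183]
tcp_rot: [0.0, 0.998, -0.056, -0.002]
wrist_force: [-0.4, -0.6, -3.7]
finger_gap: 0.389
```

>>> servo_tool(
  commands=[
    [[0, 0, 0.015], 0],
    [[0, 0, 0.015], 0],
    [[0, 0, 0.011], 0],
    [[0, 0, 0.006], 0],
    [[0, 0, 0], 0],
  ],
)

```text
clock: 22.63
tool_pos: [0.6321, 0.2432, 0.1372]
tcp_rot: [0.0, 0.998, -0.056, -0.001]
wrist_force: [-0.0, -0.0, -3.0]
finger_gap: 0.393
```

Run:
```python
from bench import arm, vision, spotter
from h import *
s=arm.get_state();go(s,.6357,.2425,.1323,-6.3)
p=vision.camera_params('wrist');i=vision.capture('wrist')
j=vision.capture('side')[160:280,110:270]; j=cv2.resize(j,(512,384),interpolation=cv2.INTER_CUBIC)
cv2.imwrite('pics/w11.png',cv2.resize(np.hstack([i,j]),(800,300),interpolation=cv2.INTER_AREA))
```

```text
pos [0.6321 0.2432 0.1372] yaw -6.4 shift [0.0037 0.0003 0.0049] turn -0.1 t 22.6 gap 0.393 F [-0. -0. -3.] tilt [-0.003 -0.001 -1.   ]
```

View pics/w11.png

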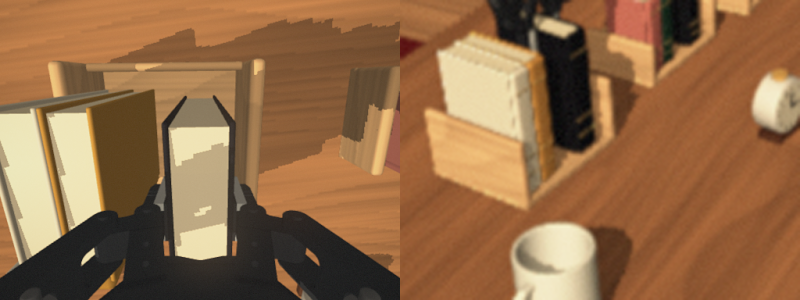

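>>> servo_tool(
  commands=[
    [[0.001, 0.001, 0.002], 0],
    [[0, 0, 0], 0],
    [[0, 0, 0.0015], 0],
    [[0, 0, 0], 0],
    [[0, 0, 0], 0],
  ],
)

```text
clock: 23.15
tool_pos: [0.6345, 0.242, 0.1354]
tcp_rot: [-0.0, 0.998, -0.056, 0.0]
wrist_force: [0.6, 0.2, -3.3]
finger_gap: 0.389
```

>>> servo_tool(
  commands=[
    [[0, 0, 0.001], 0],
    [[0, 0, 0], 0],
    [[0, 0, 0], 0],
  ],
)

```text
clock: 23.4
tool_pos: [0.6344, 0.242, 0.1342]
tcp_rot: [0.0, 0.998, -0.056, -0.0]
wrist_force: [0.2, -0.9, -3.2]
finger_gap: 0.395
```

>>> servo_tool(
  commands=[
    [[0, 0, 0.001], 0],
    [[0, 0, 0], 0],
    [[0, 0, 0], 0],
  ],
)

```text
clock: 23.65
tool_pos: [0.6344, 0.2421, 0.1332]
tcp_rot: [0.0, 0.998, -0.056, -0.0]
wrist_force: [-0.7, 0.7, -3.4]
finger_gap: 0.391
```

>>> servo_tool(
  commands=[
    [[0, 0, 0.001], 0],
    [[0, 0, 0], 0],
    [[0, 0, 0], 0],
  ],
)

```text
clock: 23.9
tool_pos: [0.6346, 0.2421, 0.1324]
tcp_rot: [-0.0, 0.998, -0.056, 0.0]
wrist_force: [-0.1, 0.1, -2.5]
finger_gap: 0.389
```

>>> servo_tool(
  commands=[
    [[0, 0, 0.001], 0],
    [[0, 0, 0], 0],
    [[0, 0, 0], 0],
  ],
)

```text
clock: 24.15
tool_pos: [0.6346, 0.2421, 0.1324]
tcp_rot: [-0.0, 0.998, -0.056, 0.0]
wrist_force: [-3.4, -0.7, 6.5]
finger_gap: 0.393
```

>>> servo_tool(
  commands=[
    [[0, 0, 0], 0],
    [[0, 0, 0], 0],
    [[0, 0, 0], 0],
    [[0, 0, 0], 0],
    [[0, 0, 0], 0],
  ],
  hand=-0.08,
)

```text
clock: 24.57
tool_pos: [0.6345, 0.2421, 0.1312]
tcp_rot: [-0.0, 0.998, -0.056, 0.0]
wrist_force: [-0.0, 0.4, -0.6]
finger_gap: 0.541
```

>>> servo_tool(
  commands=[
    [[0, 0, -0.01], 0],
    [[0, 0, -0.025], 0],
    [[0, 0, -0.04], 0],
    [[0, 0, -0.04], 0],
    [[0, 0, -0.03], 0],
  ],
)

```text
clock: 24.98
tool_pos: [0.6351, 0.2423, 0.2805]
tcp_rot: [-0.001, 0.998, -0.056, 0.001]
wrist_force: [0.3, 0.9, 0.4]
finger_gap: 0.542
```

>>> servo_tool(
  commands=[
    [[-0.02, 0.01, -0.01], 0],
    [[-0.03, 0.02, -0.01], 0],
    [[-0.03, 0.02, -0.01], 0],
    [[-0.03, 0.02, 0], 0],
    [[0, 0, 0], 0],
  ],
)

```text
clock: 25.4
tool_pos: [0.5122, 0.1823, 0.3074]
tcp_rot: [0.001, 0.998, -0.056, -0.001]
wrist_force: [1.3, 0.7, 0.1]
finger_gap: 0.541
```

Run:
```python
from bench import arm, vision, spotter
from h import *
s=arm.get_state();go(s,.5,.2,.3,0)
p=vision.camera_params('wrist');i=vision.capture('wrist')
q=proj(p,box(DIM['large'],(.580,.248,np.radians(-6.3)))+[0,0,.01])
for a,b in [(0,1),(2,3),(4,5),(6,7),(1,3),(3,7),(7,5),(5,1)]: cv2.line(i,*[tuple(int(v) for v in q[k].round()) for k in(a,b)],(0,0,255),1)
j=vision.capture('side')[90:282,110:366]; j=cv2.resize(j,(512,384),interpolation=cv2.INTER_CUBIC)
cv2.imwrite('pics/w12.png',cv2.resize(np.hstack([i,j]),(800,300),interpolation=cv2.INTER_AREA))
```

```text
pos [0.5122 0.1823 0.3074] yaw -6.4 shift [-0.0141 -0.0162  0.0074] turn -6.4 t 25.4 gap 0.541 F [1.3 0.7 0.1] tilt [-0.002 -0.001 -1.   ]
```

View pics/w12.png

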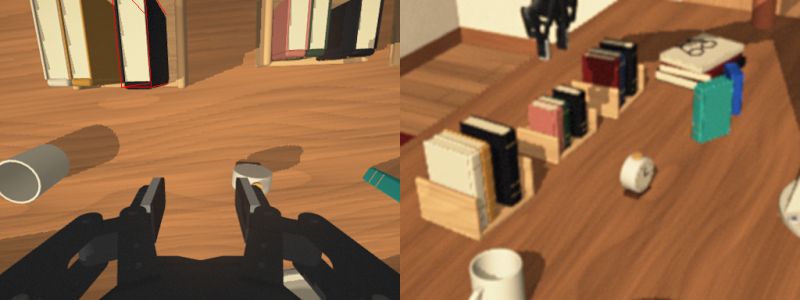

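Run:
```python
from bench import arm, vision, spotter
from h import *
pt=vision.camera_params('top');i=vision.capture('top')
S=4;c=cv2.resize(i[115:185,225:355],None,fx=S*1.5,fy=S*1.5,interpolation=cv2.INTER_CUBIC)
for k,P in dict(small=(.5875,-.0437,-4.1),medium=(.5704,-.2838,.8)).items():
    q=(proj(pt,box(DIM[k],(P[0],P[1],np.radians(P[2])))+[0,0,.01])-[225,115]+.5)*S*1.5
    for a,b in [(1,3),(3,7),(7,5),(5,1)]: cv2.line(c,*[tuple(int(v) for v in q[n].round()) for n in(a,b)],(0,0,255),1)
cv2.imwrite('pics/t13.png',c)
```

```text
(no output)
```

View pics/t13.png

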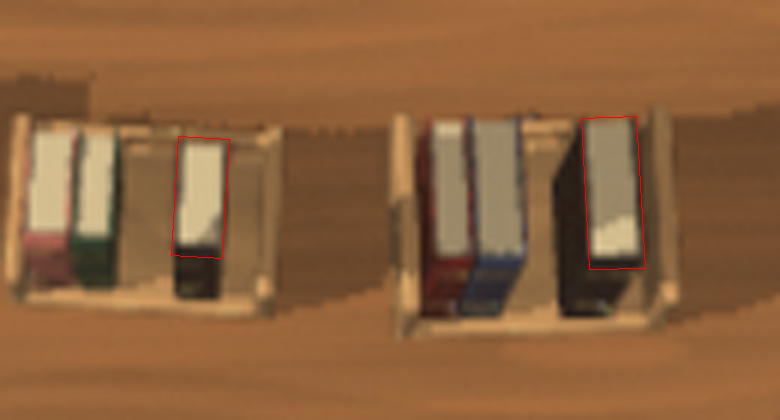

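```bash
python3 -c "
from bench import arm
print(arm.finish_job())"
```

```text
the job is handed in; nothing more can be done
None
```

All three charcoal books are standing in the racks of their own height, and I handed the job in at about 25 s on the robot's clock. `arm.finish_job()` reports no verdict, so what follows rests on my own checks.

- **Placing:** I took them in the order small, medium, large. Each was gripped near its top across the thickness, turned square to its rack and lowered until the wrist force showed contact. I then opened the fingers slightly and backed straight up.
- **Last checks:** The final side, top and wrist pictures show all three upright, with the spines towards the robot. The gripper was clear of everything.
- **Spine line:** The small book's spine sits about 3–4 mm in front of its neighbours, against a 15 mm limit. The large book is 1–2 mm in front at most, and the medium book is about level.
- **Other things:** The clock, mug, pile and the turquoise and blue look-alikes look unmoved by eye; I did not measure them.

No check failed. The rack measurements disagreed with each other by about 4–6 mm and 1–3 degrees, well within the fit. The network often mislabelled things (it called the small book "pile" in the first side picture), so I compared its finds with the pictures.

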